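# Rock the seesaw gate and feed the balls down the other chute

## Task

The seesaw gate of the ball sorter is tipped towards the blue bin on its right, but these three steel balls belong in the green bin. Press the raised yellow pad on the left down with the fingertips so the gate rocks all the way over to the green side, and only then push the red tab of the slide catch to the right until the catch is fully open, so that the balls roll by themselves down the left chute into the green bin. Do not touch the balls, let none go down the right chute, leave the other things on the bench where they are, and finish clear of everything.

Things in the scene. Friction and masses are not known exactly. Their poses are not given: they have to be found in the camera images.
- sorter: Ball sorter fixed on the bench, grey base 400 x 125 x 12 mm, 195 mm high in all. Origin on the bench straight below the middle of the gate pivot; z up, y along the gate to the left (green bin at +y, blue at -y), -x the front with the yellow pads. The feed channel, 31 mm wide, lies at y=0 from x=22 to 143 mm, slopes forward and drops the balls onto the middle of the gate.
- gate (a joint): Seesaw gate: aluminium channel 150 mm long along the sorter's y, pivot along the sorter's x at 110 mm above the bench (sorter x=0, y=0). Value in rad: -0.28 = right end (blue) fully down, +0.28 = left end (green) fully down, both at hard stops; starts at -0.28 to -0.20. A stiff pivot (0.06 N m, about 1 N at a pad) keeps it where it is left; the balls do not move it.
- pad_left (a point): Centre of the upper face of the left yellow press pad, on the gate; pad 38 mm (x) x 34 mm (y) x 5 mm, 65 mm to the left of the pivot and 41 mm in front of the gate's middle line. Press it down from above; it goes down with the gate, from about 130 mm to 94 mm above the bench.
- pad_right (a point): The same on the right yellow pad, which starts low.
- catch (a joint): Red-tabbed slide catch across the feed channel, 55 mm behind the pivot. Value in m: 0 = shut (blade in front of the balls), 0.042 = fully open at its stop; it grows as the catch slides along the sorter's -y (right). Starts at 0 to 0.006; about 1 N of friction keeps it where it is left; the balls are free from about 0.03.
- catch_face (a point): Centre of the left-hand (+y) face of the upright red tab of the catch, the face to push towards -y. The tab is 26 mm (x) x 8 mm (y) x 38 mm high, its top 195 mm and its lower edge 157 mm above the bench; free space to its left; at catch 0 it lies at sorter x=55, y=+78 mm.
- bin_left (a point): Centre of the inner floor of the green bin at the left chute, 15 mm above the bench; inside 84 mm (x) x 72 mm (y), walls 42 mm high (outer end wall 60 mm).
- bin_right (a point): The same of the blue bin at the right chute (to stay empty).
- ball_1_center (a point): Centre of the first steel ball, 20 mm across, waiting in the feed channel behind the catch blade.
- ball_2_center (a point): Centre of the second ball, behind the first.
- ball_3_center (a point): Centre of the third ball, behind the second.
- ball_1: The first steel ball itself (20 mm, about 33 g).
- ball_2: The second ball itself.
- ball_3: The third ball itself.
- grease_tin: Bystander: green and grey lidded tin, 70 mm across, 39 mm high; origin under its centre.
- lap_block: Bystander: green abrasive block, 26 x 48 x 26 mm; origin under its centre.
- brass_float: Bystander: brass float, 37 mm across, 27 mm high; origin under its centre.
- screwdriver_red: Bystander: red screwdriver, 200 mm long, lying along its y; origin under its middle.

How it is judged:
On the way, in this order (a step that is already met when the one before it is completed fails the run):
1. the gate is rocked fully over: its left end is down (gate joint above 0.24) while the catch is still shut (value of joint gate above 0.24 rad and value of joint catch below 0.012 m), for 0.2 s.
2. the slide catch is pushed open (beyond 0.034 m) (value of joint catch above 0.034 m), for 0.1 s.
At the end, for the whole second after the job is handed in: All three balls lie at rest (below 0.05 m/s) inside the green left-hand bin (its inner walls, ball centres below 50 mm), the gate's left end is down (joint above 0.24 of 0.28 rad) and the catch is open (beyond 34 of 42 mm) (y of ball_1_center in the frame of sorter between 0.119 and 0.197 m and x of ball_1_center in the frame of sorter between -0.045 and 0.045 m and z of ball_1_center in the frame of sorter between 0.015 and 0.05 m and linear speed of each of ball_1, ball_2, ball_3 below 0.05 m/s and y of ball_2_center in the frame of sorter between 0.119 and 0.197 m and x of ball_2_center in the frame of sorter between -0.045 and 0.045 m and z of ball_2_center in the frame of sorter between 0.015 and 0.05 m and y of ball_3_center in the frame of sorter between 0.119 and 0.197 m and x of ball_3_center in the frame of sorter between -0.045 and 0.045 m and z of ball_3_center in the frame of sorter between 0.015 and 0.05 m and value of joint gate above 0.24 rad and value of joint catch above 0.034 m); the robot touches nothing.
It fails at once if a ball goes down the right chute (towards the blue bin) (y of any of ball_1_center, ball_2_center, ball_3_center in the frame of sorter below -0.085 m).
It fails at once if the robot touches, carries or lifts a ball instead of letting it roll (contact force between any of the arm, the fingers and ball_1 above 0.3 N or contact force between any of the arm, the fingers and ball_2 above 0.3 N or contact force between any of the arm, the fingers and ball_3 above 0.3 N or height (world z) of any of ball_1_center, ball_2_center, ball_3_center above 0.19 m).
It fails at once if a bystander (tin, block, float, screwdriver) is shifted or lifted by more than 20 mm (distance of any of grease_tin, lap_block, brass_float, screwdriver_red from where it was at the start of the episode above 0.02 m).
It also fails if it takes over 35 s, if anything falls off the work surface, if the arm or the gripper's body presses on something with over 40 N, if the wrist force passes 120 N, or if a joint passes its speed limit or range.

## Robot

A 7-joint arm with a two-finger parallel gripper is mounted at the origin on a cart in front of the work surface, level with it; the furniture and walls round the work are solid. World frame = base frame: x ahead of the robot, y to its left, z up, the work surface at z = 0. Lengths are in m, angles in rad, forces in N, time in s.
With the tool pointing down it reaches from about 0.4 to 0.85 m from the base axis. Payload 10.4 kg.
Tool frame: the origin (TCP) lies at the very end of the fingers, on their centre line; the grasp point (between the pads) lies 19 mm behind it (grip_point_offset is the distance from the TCP to the grasp point, in m); z points along the fingers, y is the line along which they close (so a half turn about z gives the same grasp; the last joint's range is limited). The gripper opens to 87 mm and grips with 3 to 60 N. Pads are 19 mm wide; open, the fingers measure 117 mm over their backs; the gripper's body (75 mm by 190 mm) begins 51 mm behind the grasp point.
Start: joints at [-0.023, 0.332, -0.065, 1.46, 0.022, 1.35, -0.088], TCP at [0.625, 0, 0.223] pointing down, gripper open.
Joint ranges: [-2.6, 2.6], [-0.5, 2.12], [-1.47, 1.34], [0.16, 2.42], [-1.27, 4.41], [0.06, 2.06], [-2.6, 2.6]. Speed limits (rad/s): [2.22, 2.22, 2.79, 2.79, 3.14, 3.14, 3.14].

## Interface

Orientations are given as a unit quaternion [x, y, z, w].
In Python, from bench import * gives the robot as it stands.
- The arm moves only by the tool play_rows, never from a script. Its argument "increments" is text: rows parted by semicolons, each of 7 numbers parted by spaces: the turn, a rotation vector about the tool's x, y, z in rad, then the shift along the tool's x, y, z in m, then the opening, from 0 (shut) to 1 (fully open). A call has 1 to 8 rows; each row is the pose to reach, as a shift and turn from the pose commanded when the call began, along the tool's axes at that moment; what a row does not reach only later rows make up. A row lasts 1/10 s, in which the tool goes at most 50 mm and 8.59 degrees, less where a joint would pass 70% of its speed; a pose out of reach is approached as far as the arm can. A call with a gripper value outside its range is refused whole. The fingers move at their own pace and stop on an object; "grip_force" is the grip in N (left out, the last holds). Time passes only in rows, so rows that repeat a pose let the fingers close. It gives the time, the measured TCP pose, the force, the opening and the grip force at its end, in the units of the state.
- read_state(): the state, without advancing time (a new reading comes with each control period).
- camera(name): name is "scene" or "top"; returns a dict with "color" (480x640x3 uint8, red, green, blue), "fx", "fy", "cx", "cy" (pixels), "k1" (the pictures are not rectified: a ray, as slopes to the right and down, at radius r is drawn at 1 + k1 r^2 times it, then the intrinsics apply), "camera_from_world" (4x4, takes a point from world to camera coordinates). Camera axes: x right, y down, z forward; pixel columns grow to the right and rows downward; lengths in m; the calibration is good to about 2 mm. A picture is of the moment at which its call begins. There is no depth.
- close_job(): hands the job in; it is judged then, once.
The state is a dict: "time": time; "joint_positions": joint angles; "joint_vel": joint speeds; "joint_torque": joint torques, N m; "ee_pos": TCP position; "eef_rot": TCP orientation; "ft_force": force on the tool from outside, world axes, zero at the start; "torque": the same for the moment, N m; "width": finger opening in m; "grip_force": force on a finger pad.
Only numpy, scipy, OpenCV 4.12 (cv2) and the standard library are available. Lean on these libraries where they do the work, as an engineer would, in place of code of your own. Each camera call takes 0.05 s, during which the arm holds its last target. There are 200 camera calls.

## Working session

There is one attempt and no reset: what is moved stays moved. The work goes in short steps, Python scripts to look and compute and a tool call to move; the robot and the scene stay as the last step left them, time stands still between calls to the robot, and variables do not carry over. Pictures are saved under pics/ and viewed, at most 10 in all, crops included, and the job is handed in when it is done.

Besides the shell and the picture viewer there is one more tool, called after "Call:" as name(argument=value, ...) on one line, values as JSON. play_rows: Moves the arm, as the interface text tells. Its arguments: {"type":"object","properties":{"increments":{"type":"string"},"grip_force":{"type":"number"}},"required":["increments"]}

```bash
mkdir -p pics; python3 - <<'E'
from bench import *
import cv2,pickle
d={}
for n in("scene","top"):
    c=camera(n);d[n]=c;cv2.imwrite(f"pics/{n}0.png",c["color"][:,:,::-1]);print(n,c["fx"],c["fy"],c["cx"],c["cy"],c["k1"],c["camera_from_world"].round(3).tolist() if hasattr(c["camera_from_world"],'round') else c["camera_from_world"])
pickle.dump(d,open("c0.pkl","wb"))
print(read_state())
E
```

```text
scene 463.8643030204814 463.8643030204814 327.7070488292994 249.04296552803214 -0.06432104801802047 [[-0.896, -0.443, 0.022, 0.399], [-0.218, 0.396, -0.892, 0.283], [0.386, -0.804, -0.452, 0.776], [0.0, 0.0, 0.0, 1.0]]
top 529.3697609560485 529.3697609560485 320.950221245747 235.4427044492164 -0.023886384996581963 [[-0.024, -1.0, 0.008, -0.098], [-0.988, 0.022, -0.15, 0.54], [0.15, -0.011, -0.989, 1.253], [0.0, 0.0, 0.0, 1.0]]
{'time': 0.1, 'joint_positions': array([-0.02262502,  0.3327619 , -0.06472133,  1.46083435,  0.02161527,
        1.34990856, -0.08846716]), 'joint_vel': array([ 0.000241  , -0.00158258,  0.00029878, -0.00072315, -0.00086496,
       -0.00123586, -0.00250384]), 'joint_torque': array([ 3.16136166e-04, -6.24538064e+01,  2.38312193e-02, -3.90717781e+01,
       -6.15657773e-02,  3.65302863e-02,  4.60620026e-05]), 'ee_pos': array([6.24661660e-01, 2.00361806e-05, 2.21873742e-01]), 'eef_rot': array([ 7.07071256e-01,  7.07142043e-01, -4.51785543e-04, -4.06887434e-04]), 'ft_force': array([ 0.09683447,  0.17956124, -0.61422569]), 'torque': array([ 0.00589645, -0.00827307, -0.02291981]), 'grip_force': 0.0, 'width': 0.08738947526873438}
```

View pics/scene0.png

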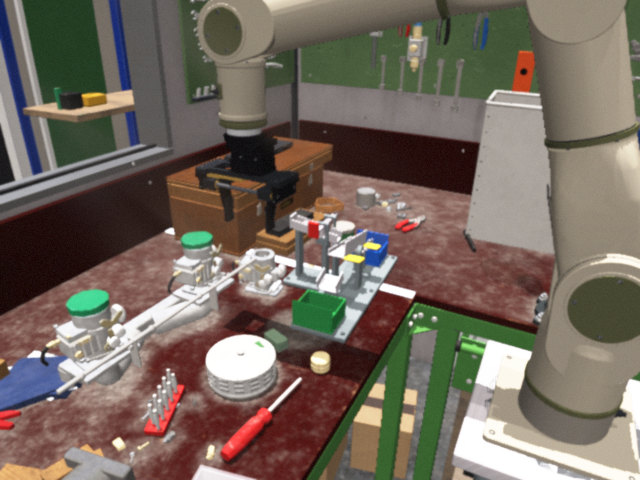

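View pics/top0.png

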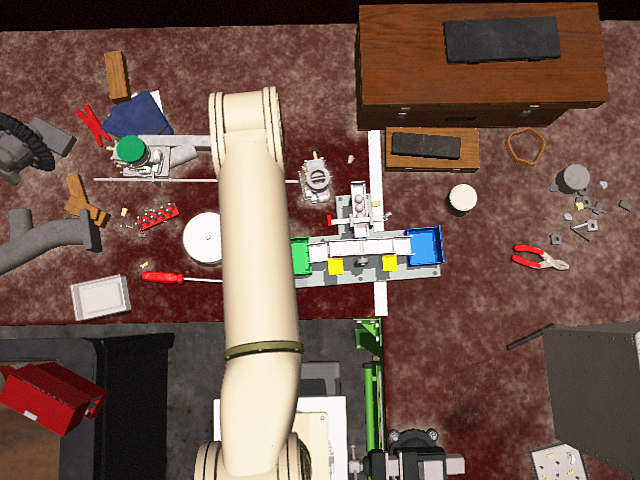

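The sorter is near (362,250) in the top view and (340,270) in the scene view, with the arm well to its left. I'll zoom in on both.

```bash
python3 - <<'E'
import cv2,numpy as np
a=cv2.imread("pics/top0.png")[165:305,270:460];b=cv2.imread("pics/scene0.png")[195:345,270:410]
a=cv2.resize(a,None,fx=4,fy=4,interpolation=cv2.INTER_CUBIC);b=cv2.resize(b,None,fx=4,fy=4,interpolation=cv2.INTER_CUBIC)
cv2.imwrite("pics/t1.png",a);cv2.imwrite("pics/s1.png",b)
E
```

```text
(no output)
```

View pics/t1.png

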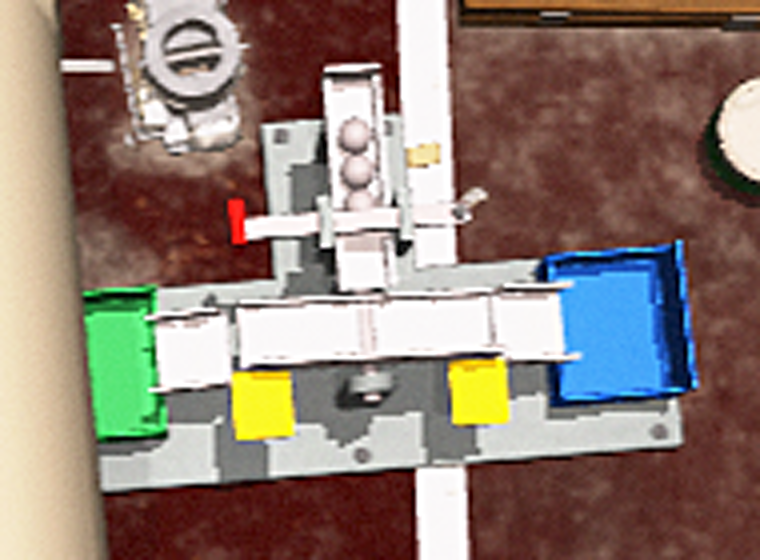

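View pics/s1.png

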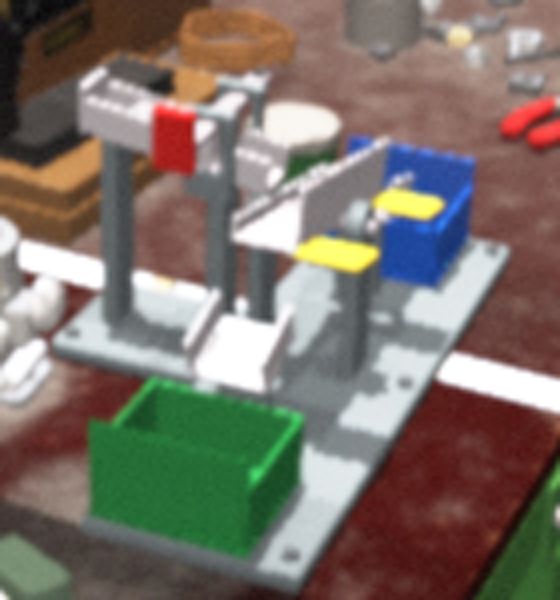

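```bash
cat >fit.py <<'E'
import numpy as np,pickle
from scipy.optimize import least_squares
d=pickle.load(open("c0.pkl","rb"))
def proj(n,p):
    c=d[n];T=np.array(c["camera_from_world"]);q=T[:3,:3]@p+T[:3,3];s=q[:2]/q[2];s=s*(1+c["k1"]*(s@s))
    return np.array([c["fx"]*s[0]+c["cx"],c["fy"]*s[1]+c["cy"]])
def W(v,p):
    c,s=np.cos(v[2]),np.sin(v[2]);return np.array([v[0]+c*p[0]-s*p[1],v[1]+s*p[0]+c*p[1],p[2]])
def pad(g,sd): return np.array([-.041,sd*.065*np.cos(g),.112-sd*.065*np.sin(g)])
T=lambda x,y:(270+x/4,165+y/4)
S=lambda x,y:(270+x/4,195+y/4)
def obs(v):
    g,k,xf=v[3:6]
    return [("top",pad(g,1),T(264,405)),("top",pad(g,-1),T(479,393)),("scene",pad(g,1),S(338,254)),("scene",pad(g,-1),S(409,205)),
    ("scene",np.array([.055,.078-k,.176]),S(175,139)),("top",np.array([.055,.074-k,.195]),T(237,222)),
    ("top",np.array([xf,-.2,.012]),T(683,445)),("scene",np.array([xf,.2,.012]),S(300,585)),("scene",np.array([xf,-.2,.012]),S(508,245))]
def res(v): return np.concatenate([proj(n,W(v,p))-np.array(o) for n,p,o in obs(v)])
if __name__=="__main__":
    for n in d:
        M=np.array(d[n]["camera_from_world"]);print(n,(-M[:3,:3].T@M[:3,3]).round(3))
    r=least_squares(res,[.6,-.2,0,-.25,0,-.07],loss="soft_l1");v=r.x
    print(v.round(4));print(res(v).reshape(-1,2).round(1))
    for nm,p in(("padL",pad(v[3],1)),("padLdown",pad(.28,1)),("face",np.array([.055,.078-v[4],.176])),("faceopen",np.array([.055,.036,.176])),("bin",np.array([0,.158,.015]))):print(nm,W(v,p).round(4))
E
python3 fit.py
```

```text
scene [0.12  0.688 0.594]
top [ 0.344 -0.096  1.32 ]
[ 0.4965 -0.2     0.0618 -0.204   0.0051 -0.0753]
[[-1.2  1. ]
 [-0.6  0.4]
 [ 0.3 -1.1]
 [-0.2 -1.5]
 [-0.8 -0. ]
 [ 0.3 -0.2]
 [-0.3 -0.1]
 [ 0.2 -2.1]
 [ 0.4 -0.7]]
padL [ 0.4516 -0.139   0.1252]
padLdown [ 0.4517 -0.1402  0.094 ]
face [ 0.5469 -0.1238  0.176 ]
faceopen [ 0.5492 -0.1607  0.176 ]
bin [ 0.4867 -0.0423  0.015 ]
```

The fit is consistent: 1–2 px residuals, gate −0.20 rad and catch 5 mm, both in the stated ranges. I'll turn the tool about 90° so the wide gripper body lies along the gate, clear of the tab, and close the fingers.

Call:
play_rows(increments="0 0 -0.13 0 0 -0.01 0; 0 0 -0.27 0 0 -0.02 0; 0 0 -0.41 0 0 -0.03 0; 0 0 -0.55 0 0 -0.04 0; 0 0 -0.69 0 0 -0.04 0; 0 0 -0.83 0 0 -0.04 0; 0 0 -0.97 0 0 -0.04 0; 0 0 -1.11 0 0 -0.04 0", grip_force=20)

```text
time: 0.9
ee_pos: [0.6248, 0.0, 0.2621]
eef_rot: [0.226, 0.974, -0.0, -0.0]
ft_force: [-0.6, 0.0, 1.1]
width: 0.0309
grip_force: 0.0
```

Call:
play_rows(increments="0 0 -0.13 0 0 0 0; 0 0 -0.26 0 0 0 0; 0 0 -0.39 0 0 0 0; 0 0 -0.523 0 0 0 0; 0 0 -0.523 0 0 0 0; 0 0 -0.523 0 0 0 0")

```text
time: 1.5
ee_pos: [0.6249, -0.0001, 0.2622]
eef_rot: [-0.029, 1.0, 0.0, -0.0]
ft_force: [0.5, -0.3, -0.5]
width: 0.0006
grip_force: 0.0
```

```bash
cat >go.py <<'E'
from bench import *
import sys,numpy as np
from scipy.spatial.transform import Rotation as R
def delta(tx,ty,tz):
    from fit import W
    v=[.4965,-.2,.0618]
    s=read_state();M=R.from_quat(s["eef_rot"]).as_matrix()
    p=np.array(s["ee_pos"]);c,sn=np.cos(v[2]),np.sin(v[2]);q=p[:2]-v[:2]
    print("t",s["time"],"tcp",p.round(4),"sorter",(c*q[0]+sn*q[1]).round(4),(-sn*q[0]+c*q[1]).round(4),"w",s["width"],"F",s["ft_force"].round(1),"j",s["joint_positions"].round(2))
    print("toolyaw x",np.arctan2(M[1,0],M[0,0]).round(3),"z",M[:,2].round(3))
    print("shift",(M.T@(W(v,[tx,ty,tz])-p)).round(4))
delta(*map(float,sys.argv[1:4]))
E
python3 go.py -.041 .065 .16
```

```text
t 1.5 tcp [ 6.249e-01 -1.000e-04  2.622e-01] sorter 0.1405 0.1916 w 0.0005896208663501051 F [ 0.5 -0.3 -0.5] j [ 0.14  0.33 -0.27  1.39  0.09  1.44  1.49]
toolyaw x -3.083 z [-0.001  0.    -1.   ]
shift [ 0.181  -0.1273  0.1023]
```

Call:
play_rows(increments="0 0 0 0.04 -0.028 0 0; 0 0 0 0.08 -0.056 0 0; 0 0 0 0.12 -0.085 0 0; 0 0 0 0.16 -0.113 0 0; 0 0 0 0.181 -0.127 0 0; 0 0 0 0.181 -0.127 0.04 0; 0 0 0 0.181 -0.127 0.08 0; 0 0 0 0.181 -0.127 0.10 0")

```text
time: 2.3
ee_pos: [0.4506, -0.1378, 0.1597]
eef_rot: [-0.029, 1.0, 0.0, -0.001]
ft_force: [-0.2, 0.3, -0.7]
width: 0.0005
grip_force: 0.0
```

```bash
python3 go.py -.041 .065 .094; python3 - <<'E'
from bench import *
import cv2
a=camera("top")["color"][165:305,270:460];b=camera("scene")["color"][195:335,220:410]
cv2.imwrite("pics/m2.png",cv2.vconcat([cv2.resize(i[:,:,::-1],None,fx=2,fy=2,interpolation=cv2.INTER_CUBIC) for i in(a,b)]))
E
```

```text
t 2.3 tcp [ 0.4506 -0.1378  0.1597] sorter -0.042 0.0649 w 0.0004961888331489222 F [-0.2  0.3 -0.7] j [ 0.38  0.05 -0.18  1.93  0.01  1.17  1.82]
toolyaw x -3.084 z [-0.003  0.001 -1.   ]
shift [-0.0012  0.      0.0657]
```

View pics/m2.png

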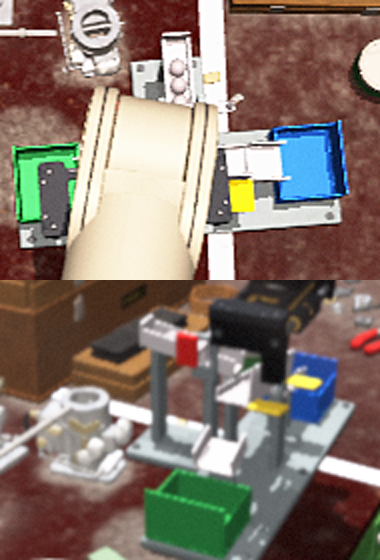

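The fingertips are above the left pad; the yellow pad shows just under them at (268,405). Pressing now.

Call:
play_rows(increments="0 0 0 -0.001 0 0.015 0; 0 0 0 -0.001 0 0.028 0; 0 0 0 -0.001 0 0.036 0; 0 0 0 -0.001 0 0.042 0; 0 0 0 -0.001 0 0.048 0; 0 0 0 -0.001 0 0.054 0; 0 0 0 -0.001 0 0.060 0; 0 0 0 -0.001 0 0.063 0")

```text
time: 3.2
ee_pos: [0.4532, -0.1381, 0.0991]
eef_rot: [-0.031, 1.0, -0.0, -0.0]
ft_force: [0.4, -0.9, 0.6]
width: 0.0003
grip_force: 0.5
```

Call:
play_rows(increments="0 0 0 0 0 0.002 0; 0 0 0 0 0 0.004 0; 0 0 0 0 0 0.004 0; 0 0 0 0 0 0.004 0")

```text
time: 3.6
ee_pos: [0.4534, -0.1381, 0.096]
eef_rot: [-0.031, 1.0, -0.0, 0.0]
ft_force: [-2.2, -0.3, 5.8]
width: 0.0011
grip_force: 2.5
```

Call:
play_rows(increments="0 0 0 0 0 0.002 0; 0 0 0 0 0 0.004 0; 0 0 0 0 0 0.004 0; 0 0 0 0 0 0.004 0")

```text
time: 4.0
ee_pos: [0.4538, -0.1382, 0.0949]
eef_rot: [-0.031, 1.0, -0.0, 0.001]
ft_force: [-16.5, 4.0, 39.8]
width: 0.0004
grip_force: 19.5
```

At the hard stop: 40 N with only 1 mm of travel. I'll lift straight up and check.

Call:
play_rows(increments="0 0 0 0 0 -0.01 0; 0 0 0 0 0 -0.04 0; 0 0 0 0 0 -0.08 0; 0 0 0 0 0 -0.12 0; 0 0 0 0 0 -0.155 0; 0 0 0 0 0.04 -0.155 0; 0 0 0 0 0.07 -0.155 0; 0 0 0 0 0.07 -0.155 0")

```text
time: 4.8
ee_pos: [0.449, -0.064, 0.247]
eef_rot: [-0.034, 0.999, 0.0, 0.0]
ft_force: [0.2, 0.3, -0.4]
width: 0.0005
grip_force: 0.0
```

```bash
python3 go.py .055 .12 .172; python3 - <<'E'
from bench import *
import cv2
b=camera("scene")["color"][195:345,270:410]
cv2.imwrite("pics/s3.png",cv2.resize(b[:,:,::-1],None,fx=4,fy=4,interpolation=cv2.INTER_CUBIC))
E
```

```text
t 4.8 tcp [ 0.449 -0.064  0.247] sorter -0.039 0.1387 w 0.0005030202775005677 F [ 0.2  0.3 -0.4] j [ 0.31 -0.05 -0.26  1.84 -0.01  1.35  1.69]
toolyaw x -3.074 z [ 0.001  0.001 -1.   ]
shift [-0.0939 -0.0193  0.0751]
```

View pics/s3.png

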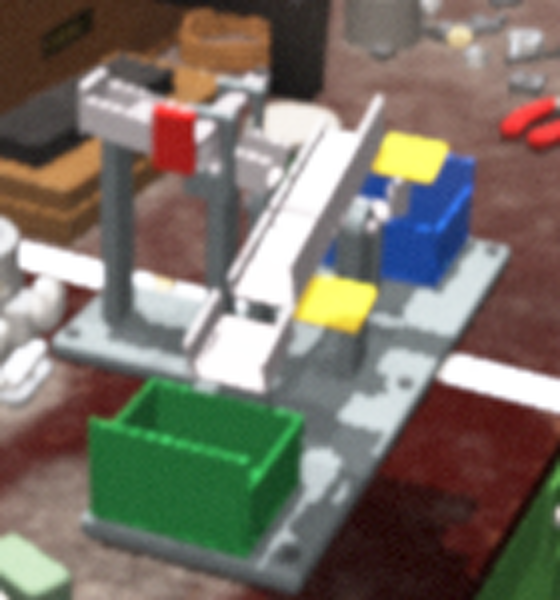

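The gate has rocked over: the left pad is now low at crop (338,303), the right one high at (409,158), and the tab hasn't moved from (175,139). I'll check the angle numerically.

```bash
python3 - <<'E'
from fit import *
v=[.4965,-.2,.0618]
for g in(.2,.24,.28): print(g,[((proj("scene",W(v,pad(g,s)))-[270,195])*4).round(0) for s in(1,-1)])
E
```

```text
0.2 [array([337., 292.]), array([411., 160.])]
0.24 [array([337., 295.]), array([411., 156.])]
0.28 [array([337., 299.]), array([411., 153.])]
```

Call:
play_rows(increments="0 0 0 -0.03 -0.006 0 0; 0 0 0 -0.06 -0.012 0 0; 0 0 0 -0.094 -0.015 0 0; 0 0 0 -0.094 -0.015 0 0; 0 0 0 -0.094 -0.015 0.03 0; 0 0 0 -0.094 -0.015 0.06 0; 0 0 0 -0.094 -0.015 0.075 0; 0 0 0 -0.094 -0.015 0.075 0")

```text
time: 5.65
ee_pos: [0.5418, -0.0782, 0.169]
eef_rot: [-0.031, 1.0, 0.0, -0.002]
ft_force: [-0.8, 0.1, 0.4]
width: 0.0008
grip_force: 0.0
```

```bash
python3 go.py .055 .051 .172
```

```text
t 5.65 tcp [ 0.5418 -0.0782  0.169 ] sorter 0.0528 0.1188 w 0.0007597198431740218 F [-0.8  0.1  0.4] j [ 0.28  0.22 -0.25  1.73  0.06  1.21  1.65]
toolyaw x -3.081 z [-0.005  0.    -1.   ]
shift [-0.0023 -0.0678 -0.003 ]
```

The vertical pad separation is 145 px, which matches 0.28 rad (146 px predicted). Pushing the tab.

Call:
play_rows(increments="0 0 0 -0.002 -0.015 0 0; 0 0 0 -0.002 -0.025 0 0; 0 0 0 -0.002 -0.033 0 0; 0 0 0 -0.002 -0.040 0 0; 0 0 0 -0.002 -0.047 0 0; 0 0 0 -0.002 -0.054 0 0; 0 0 0 -0.002 -0.060 0 0; 0 0 0 -0.002 -0.064 0 0")

```text
time: 6.45
ee_pos: [0.5497, -0.1415, 0.1716]
eef_rot: [-0.031, 1.0, -0.0, 0.0]
ft_force: [0.2, 1.4, 1.3]
width: 0.0006
grip_force: 0.7
```

Call:
play_rows(increments="0 0 0 0 -0.002 0 0; 0 0 0 0 -0.004 0 0; 0 0 0 0 -0.005 0 0; 0 0 0 0 -0.005 0 0")

```text
time: 6.85
ee_pos: [0.5499, -0.1459, 0.1715]
eef_rot: [-0.031, 1.0, -0.0, -0.0]
ft_force: [0.4, -0.8, 1.0]
width: 0.0006
grip_force: 0.1
```

Call:
play_rows(increments="0 0 0 0 -0.002 0 0; 0 0 0 0 -0.004 0 0; 0 0 0 0 -0.005 0 0; 0 0 0 0 -0.005 0 0")

```text
time: 7.25
ee_pos: [0.5502, -0.1512, 0.1715]
eef_rot: [-0.031, 1.0, -0.0, 0.0]
ft_force: [0.2, 0.4, 0.8]
width: 0.0004
grip_force: 0.1
```

Call:
play_rows(increments="0 0 0 0 -0.002 0 0; 0 0 0 0 -0.003 0 0; 0 0 0 0 -0.003 0 0")

```text
time: 7.55
ee_pos: [0.5504, -0.1525, 0.1715]
eef_rot: [-0.032, 0.999, 0.001, -0.0]
ft_force: [-1.5, 6.0, 1.4]
width: 0.0
grip_force: 2.9
```

```bash
python3 go.py .055 .051 .172; python3 - <<'E'
from bench import *
import cv2
b=camera("scene")["color"][195:345,250:410]
cv2.imwrite("pics/s4.png",cv2.resize(b[:,:,::-1],None,fx=4,fy=4,interpolation=cv2.INTER_CUBIC))
E
```

```text
t 7.55 tcp [ 0.5504 -0.1525  0.1715] sorter 0.0567 0.0441 w 2.084463364371487e-05 F [-1.5  6.   1.4] j [ 0.37  0.26 -0.21  1.67  0.05  1.22  1.78]
toolyaw x -3.078 z [-0.001  0.002 -1.   ]
shift [ 0.0017  0.0069 -0.0005]
```

View pics/s4.png

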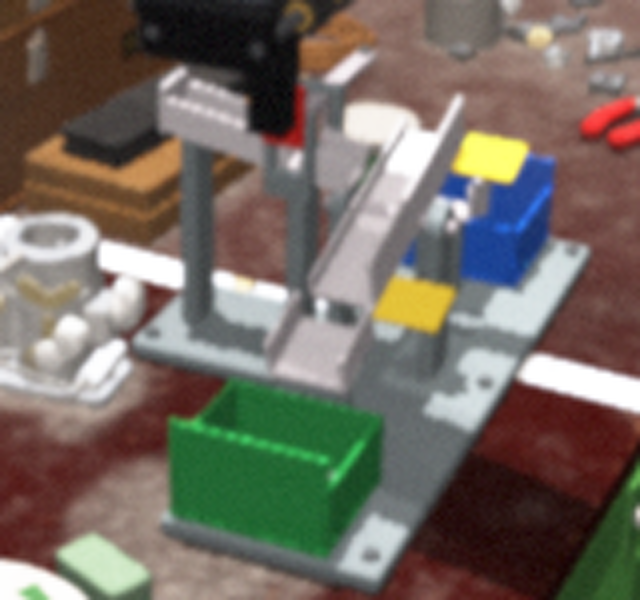

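The tab is against its stop (6 N, finger beside it at about (283,120)). Now backing off left, then up and away from the sorter.

Call:
play_rows(increments="0 0 0 0 0.02 0 0; 0 0 0 0 0.04 0 0; 0 0 0 0 0.04 -0.04 0; 0 0 0 0 0.04 -0.08 0; 0 0 0 0 0.08 -0.10 0; 0 0 0 0 0.12 -0.10 0; 0 0 0 0 0.16 -0.10 0; 0 0 0 0 0.20 -0.10 0")

```text
time: 8.4
ee_pos: [0.5378, 0.0468, 0.2719]
eef_rot: [-0.031, 1.0, -0.0, 0.0]
ft_force: [0.8, -0.1, -0.0]
width: 0.0004
grip_force: 0.0
```

Call:
play_rows(increments="0 0 0 -0.03 0.04 0 0; 0 0 0 -0.06 0.06 0 0; 0 0 0 -0.06 0.06 0 0; 0 0 0 -0.06 0.06 0 0; 0 0 0 -0.06 0.06 0 0; 0 0 0 -0.06 0.06 0 0; 0 0 0 -0.06 0.06 0 0; 0 0 0 -0.06 0.06 0 0")

```text
time: 9.2
ee_pos: [0.594, 0.1088, 0.2719]
eef_rot: [-0.031, 1.0, -0.0, 0.0]
ft_force: [0.1, 0.0, 0.3]
width: 0.0002
grip_force: 0.0
```

```bash
python3 - <<'E'
from bench import *
import cv2
a=camera("top")["color"][165:305,270:460];b=camera("scene")["color"][195:335,220:410]
cv2.imwrite("pics/m5.png",cv2.vconcat([cv2.resize(i[:,:,::-1],None,fx=2.1,fy=2.1,interpolation=cv2.INTER_CUBIC) for i in(a,b)]))
E
```

```text
(no output)
```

View pics/m5.png

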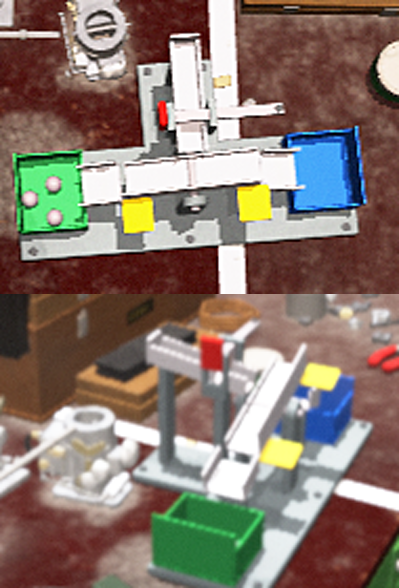

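All three balls are in the green bin at (30,199), (54,184) and (54,217), the feed channel is empty, the catch is open and the gate is down on the left. I'll wait about a second for them to settle, then hand in.

Call:
play_rows(increments="0 0 0 0 0 0 0; 0 0 0 0 0 0 0; 0 0 0 0 0 0 0; 0 0 0 0 0 0 0; 0 0 0 0 0 0 0; 0 0 0 0 0 0 0; 0 0 0 0 0 0 0; 0 0 0 0 0 0 0")

```text
time: 10.1
ee_pos: [0.5942, 0.1093, 0.2716]
eef_rot: [-0.031, 1.0, 0.0, 0.0]
ft_force: [0.5, -0.2, -0.3]
width: 0.0005
grip_force: 0.0
```

```bash
python3 -c "
from bench import *
import numpy as np
f=lambda:camera('top')['color'][230:285,275:312].astype(int)
a=f();f();f();f();b=f();print(abs(a-b).max(),abs(a-b).mean())
print(close_job())"
```

```text
21 2.86011466011466
the job is handed in; nothing more can be done
None
```

I handed the job in at about 10 s. The gate was rocked fully to the green side before the catch was pushed open to its stop, all three balls lay in the green bin in the last picture, and the arm was clear. The hand-in returned no verdict.

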